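# Put the calliper away in its case

## Robot

A 7-joint arm with a two-finger parallel gripper is mounted at the origin on a cart in front of the work surface, level with it; the furniture and walls round the work are solid. World frame = base frame: x ahead of the robot, y to its left, z up, the work surface at z = 0. Lengths are in m, angles in rad, forces in N, time in s.
With the tool pointing down it reaches from about 0.4 to 0.85 m from the base axis. Payload 10.4 kg.
Tool frame: the origin (TCP) lies on the centre line of the jaws, within the pads' length; the fingertips stand 8 mm ahead of it and the grasp point (between the pads) lies 11 mm behind it (r.finger_overhang is the distance from the TCP to the fingertips, in m); z points along the fingers, y is the line along which they close (so a half turn about z gives the same grasp; the last joint's range is limited). The gripper opens to 87 mm and grips with 3 to 60 N. Pads are 19 mm wide; open, the fingers measure 117 mm over their backs; the gripper's body (75 mm by 190 mm) begins 51 mm behind the grasp point.
Start: joints at [-1.332, 0.332, -0.065, 1.46, 0.022, 1.35, -0.088], TCP at [0.162, 0.604, 0.231] pointing down, gripper open.
Joint ranges: [-2.6, 2.6], [-0.5, 2.12], [-1.47, 1.34], [0.16, 2.42], [-1.27, 4.41], [0.06, 2.06], [-2.6, 2.6]. Speed limits (rad/s): [2.22, 2.22, 2.79, 2.79, 3.14, 3.14, 3.14].

## Interface

Orientations are given as a unit quaternion [x, y, z, w].
In Python, from bench import r, vision gives the robot as it stands.
- The arm moves only by the tool drive_tool, never from a script. Its argument "series" is a list of rows, each a list of 2 entries, a list of its own where there are three numbers: the shift along the world's x, y, z in cm, then the turn about the world's z in degrees. A call has exactly 10 rows; each row shifts and turns the commanded pose from where the row before left it; what a row does not reach is not made up. A row lasts 1/8 s, in which the tool goes at most 62.5 mm and 10.7 degrees, less where a joint would pass 70% of its speed; a pose out of reach is approached as far as the arm can. A call with a gripper value outside its range is refused whole. "hand" is the closure, from 0 (fully open) to 1 (shut), set as the call begins (left out, the last holds). The fingers move at their own pace and stop on an object; "newtons" is the grip in N (left out, the last holds). Time passes only in rows, so rows that do not move let the fingers close, or fill a call up. It gives the time, the measured TCP pose, the force, the opening and the grip force at its end, in the units of the state.
- r.read_state(): the state, without advancing time (a new reading comes with each control period).
- vision.camera(name): name is "scene" or "top"; returns a dict with "color" (420x560x3 uint8, red, green, blue), "intrinsics" (3x3 intrinsics, pixels), "R" (3x3) and "t" (3): a world point X has camera coordinates R X + t. Camera axes: x right, y down, z forward; pixel columns grow to the right and rows downward; lengths in m; the calibration is good to about 2 mm. A picture is of the moment at which its call begins. There is no depth.
- r.close_job(): hands the job in; it is judged then, once.
The state is a dict: "time": time; "joint_positions": joint angles; "joint_vel": joint speeds; "joint_torque": joint torques, N m; "ee_pos": TCP position; "eef_rot": TCP orientation; "ft_force": force on the tool from outside, world axes, zero at the start; "torque": the same for the moment, N m; "width": finger opening in m; "grip_force": force on a finger pad.
Only numpy, scipy, OpenCV 4.12 (cv2) and the standard library are available. Lean on these libraries where they do the work, as an engineer would, in place of code of your own. Each camera call takes 0.05 s, during which the arm holds its last target. There are 200 camera calls.

## Task

Put the vernier calliper away in its wooden case: close its open jaws fully, lay the calliper flat in its fitted recess (do not drop it in), then swing the stiff lid over until it is fully down on the case, and last slide the brass bolt on the front across, fully home over the lid's hook, so that the case is fastened. Leave the things lying round about where they are.

Things in the scene. Friction and masses are not known exactly. Their poses are not given: they have to be found in the camera images.
- calliper: loose steel vernier calliper, lying flat, 53 (x) x 150 (y) x 8 (z) mm, 0.14 kg. Origin: under the middle of that outline. Own frame: beam along y, -75 to 75 mm, x=0 to 13, solid at z=2 to 5; head end is +y, its fixed jaw x=-27 to 8, y=62 to 74, pointing to -x. Grasp from above across the bare beam near y=0, fingers closing along x, tips 2 mm over the surface
- calliper_jaw (a joint): opening of its jaws, m: 0 shut; starts 0.016 to 0.032. The slide with the moving jaw runs easily along the beam (0.3 N, no spring), toward -y as it opens. Only the slide touches the bench and it carries the light calliper, so push the beam's head end toward -y with a low fingertip: the slide stays behind and the jaws shut. A push on the moving jaw just takes the whole calliper along
- calliper_jaw_tip (a point): point on the moving jaw, at x=-12, y=55, z=4 mm of the calliper's frame when shut; moves with it. Shut, the slide covers x=-4 to 16, y=22 to 58, z=1 to 6 mm of that frame and its jaw x=-26 to 3, y=50 to 60, z=2 to 5 mm
- case: dark wooden case, fixed to the bench, base 92 (x, depth) x 186 (y) x 22 mm high, 34 mm when shut. Origin: under its middle; -x is the front, with the brass bolt. 5 mm walls. Grey felt insert, top at z=20 mm, with a recess in the outline of the calliper with shut jaws, 3.5 mm clearance. From y=-24 to 24 mm the insert is cut away to the recess floor from x=-41 to 41, as room for fingers
- case_recess (a point): point on the recess floor (11 mm above the bench, 9 mm below the insert's top), axes as the case's: the place of the calliper's origin, its axes then parallel to the case's (head end to the case's +y, jaws pointing to its front)
- case_lid (a joint): angle of the lid, rad: 0 shut flat on the base, 2.35 its stop; starts open, leaning back at 2.1 to 2.3. The hinge is stiff (about 0.12 N m): the 0.14 kg lid stays where it is left and must be pushed all the way down. It is a flat board 92 x 186 x 12 mm
- case_lid_hinge (a point): point on the lid's hinge axis, in mid length, at the base's rear top edge (x=46, y=0, z=22 mm of the case); the axis is the case's y. The point turns with the lid
- case_lid_edge (a point): middle of the lid's outer front edge: 92 mm from the hinge along the board, on its 12 mm thick side's outer face; open, it is the lid's rear upper edge; shut, at x=-46, z=34 mm of the case. Push 20 to 70 mm to either side of the middle: a 12 mm wide brass hook sits there on the front edge, reaching 14 mm below the lid and 12 mm forward of it
- case_bolt (a joint): travel of the brass bolt along the case's front face, m: 0 drawn back, 0.024 fully home; grows toward the case's +y; starts at 0 to 0.004. Friction 1 N, no spring. Home, its rod lies over the foot of the lid's hook and holds the lid down; shot too early it keeps the lid from shutting
- case_bolt_knob (a point): middle of the bolt's knob, 12 mm in diameter, at x=-64, y=-46 (bolt drawn back; moves with it), z=14.5 mm of the case. It stands out from the face to x=-69 mm; nothing else on the front reaches out past x=-58. Push its -y side with a low fingertip, fingers shut and in line with the push (else it may wedge between their tips)
- steel_block: bystander: square steel bench block, 64 x 64 x 20 mm, origin under its middle
- graver_handle: bystander: turned wooden tool handle, 23 x 104 x 23 mm, origin under its middle
- flux_tin: bystander: flat round tin, 63 mm across, 24 mm high, origin under its middle
- matchbox: bystander: matchbox 54 x 37 x 16 mm, origin under its middle

How it is judged:
On the way, in this order (a step that is already met when the one before it is completed fails the run):
1. the calliper's jaws are shut (value of joint calliper_jaw below 0.004 m), for 0.2 s.
2. the calliper lies in its recess, jaws shut (value of joint calliper_jaw below 0.004 m and z of calliper in the frame of case_recess below 0.003 m and horizontal distance between calliper and case_recess below 0.008 m and angle between the y axis of calliper and the y axis of case, either way round below 0.08 rad and angle between calliper's own z axis and vertical below 0.06 rad), for 0.2 s.
3. the lid is down, over the calliper in its recess (all of step 2 and value of joint case_lid below 0.03 rad), for 0.2 s.
4. the bolt is home (value of joint case_bolt above 0.02 m and value of joint case_lid below 0.03 rad), for 0.2 s.
At the end, for the whole second after the job is handed in: The calliper lies in the recess (origin within 8 mm of the recess point, less than 3 mm above its floor, level, parallel to the case within 0.08 rad) with its jaws shut within 4 mm, the lid is down within 0.03 rad (3 mm at its front edge), and the bolt has travelled more than 20 of its 24 mm (all of step 2 and all of step 4); the robot touches nothing.
It fails at once if the calliper is dropped: it falls free more than 4 cm above where it lies (height (world z) of calliper above 0.055 m and contact force between calliper and anything else below 0.02 N).
It fails at once if a thing lying about is moved by more than 3 cm (distance of any of steel_block, graver_handle, flux_tin, matchbox from where it was at the start of the episode above 0.03 m).
It also fails if it takes over 64 s, if anything falls off the work surface, if the arm or the gripper's body presses on something with over 40 N, if the wrist force passes 120 N, or if a joint passes its speed limit or range.

## Working session

There is one attempt and no reset: what is moved stays moved. The work goes in short steps, Python scripts to look and compute and a tool call to move; the robot and the scene stay as the last step left them, time stands still between calls to the robot, and variables do not carry over. Pictures are saved under pics/ and viewed, at most 12 in all, crops included, and the job is handed in when it is done.

Besides the shell and the picture viewer there is one more tool, called after ">>>" as a command line: name --argument value ..., lists and objects as JSON in quotes. drive_tool: Moves the arm, as the interface text tells. Its arguments: {"type":"object","properties":{"series":{"type":"array"},"hand":{"type":"number"},"newtons":{"type":"number"}},"required":["series"]}

```bash
mkdir -p pics; ls; python3 - <<'E'
from bench import r, vision
import cv2,numpy as np
for n in("scene","top"):
    c=vision.camera(n); cv2.imwrite(f"pics/{n}0.png",c["color"][:,:,::-1]); print(n,np.round(c["intrinsics"],1).tolist(),np.round(c["R"],4).tolist(),np.round(c["t"],4).tolist())
print(r.read_state())
E
```

```text
pics
scene [[477.8, 0.0, 284.0], [0.0, 477.8, 213.1], [0.0, 0.0, 1.0]] [[0.7934, -0.6084, 0.0179], [-0.3414, -0.4692, -0.8144], [0.5039, 0.64, -0.58]] [-0.395, 0.304, 0.6372]
top [[411.2, 0.0, 283.0], [0.0, 411.2, 210.7], [0.0, 0.0, 1.0]] [[0.0222, -0.999, 0.0379], [-0.9833, -0.0287, -0.1797], [0.1807, -0.0332, -0.983]] [0.0567, 0.5718, 0.81]
{'time': 0.1, 'joint_positions': array([-1.33160792,  0.33278061, -0.06467307,  1.46082503,  0.02159432,
        1.34990596, -0.08850309]), 'joint_vel': array([-0.00176905, -0.00204163,  0.00021879, -0.00070968,  0.00160821,
       -0.00083653, -0.00152139]), 'joint_torque': array([ 1.12511203e-03, -6.24547577e+01,  2.44123244e-02, -3.90712523e+01,
       -6.14928477e-02,  3.66296503e-02,  9.09853406e-05]), 'ee_pos': array([0.16168761, 0.60338845, 0.22986637]), 'eef_rot': array([ 1.30526308e-01,  9.91444657e-01, -6.09888635e-04, -5.08919568e-05]), 'ft_force': array([0.67165571, 0.06179249, 0.69951734]), 'torque': array([-0.02883634, -0.02943904,  0.01103834]), 'grip_force': 0.0, 'width': 0.08689052808409528}
```

View pics/top0.png

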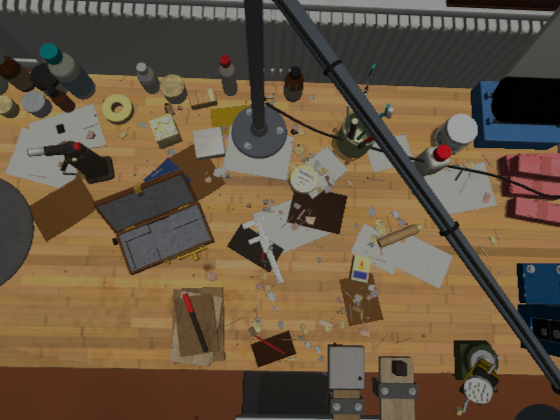

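View pics/scene0.png

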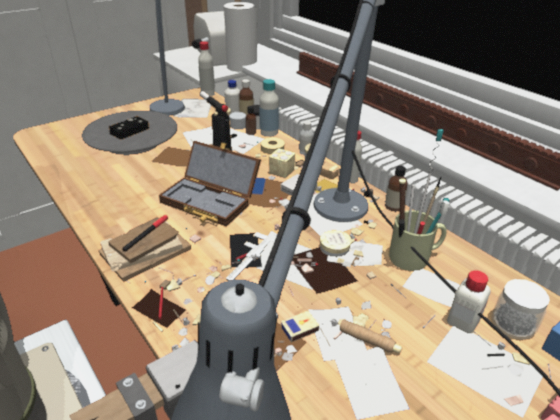

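```bash
cat > h.py <<'E'
import numpy as np,cv2
def cam(c): 
    K,R,t=[np.array(c[k],float) for k in("intrinsics","R","t")]; return K,R,t,-R.T@t
def ray(c,p):
    K,R,t,C=cam(c); d=R.T@np.linalg.inv(K)@[p[0],p[1],1.]; return C,d/np.linalg.norm(d)
def onz(c,p,z):
    C,d=ray(c,p); return C+d*(z-C[2])/d[2]
def tri(a,p,b,q):
    C,d=ray(a,p);D,e=ray(b,q); s=np.linalg.lstsq(np.c_[d,-e],D-C,rcond=None)[0]
    P,Q=C+s[0]*d,D+s[1]*e; return (P+Q)/2,np.linalg.norm(P-Q)
def proj(c,X):
    K,R,t,C=cam(c); v=K@(R@np.array(X)+t); return v[:2]/v[2]
E
python3 - <<'E'
from bench import r, vision
from h import *
s=vision.camera("scene");t=vision.camera("top")
print(cam(s)[3],cam(t)[3])
n=[np.cross(ray(c,a)[1],ray(c,b)[1]) for c,a,b in((t,(300,20),(540,365)),(s,(355,60),(285,235)))]
d=np.cross(*n); C=[cam(t)[3],cam(s)[3]]
P=np.linalg.lstsq(np.array(n),np.array([n[0]@C[0],n[1]@C[1]]),rcond=None)[0]; d/=np.linalg.norm(d)
print("arm",[ (P+d*k).round(2).tolist() for k in(-.6,-.4,-.2,0,.2,.4,.6,.8)])
for p in((260,130),(165,230),(265,250),(400,235)): print(p,onz(t,p,0).round(3))
def up(c,x,y,w,h,k): return cv2.resize(c["color"][y:y+h,x:x+w,::-1],None,fx=k,fy=k,interpolation=cv2.INTER_CUBIC)
cv2.imwrite("pics/tc.png",up(t,90,160,200,150,4)); cv2.imwrite("pics/sc.png",up(s,150,140,160,150,4))
E
```

```text
[ 0.09612301 -0.5055381   0.62419964] [0.41464036 0.09995234 0.89681528]
arm [[-0.29, -0.69, 0.29], [-0.13, -0.57, 0.32], [0.03, -0.45, 0.34], [0.19, -0.33, 0.36], [0.35, -0.21, 0.39], [0.51, -0.1, 0.41], [0.67, 0.02, 0.44], [0.83, 0.14, 0.46]]
(260, 130) [0.766 0.127 0.   ]
(165, 230) [0.529 0.326 0.   ]
(265, 250) [0.491 0.107 0.   ]
(400, 235) [ 0.532 -0.191  0.   ]
```

View pics/tc.png

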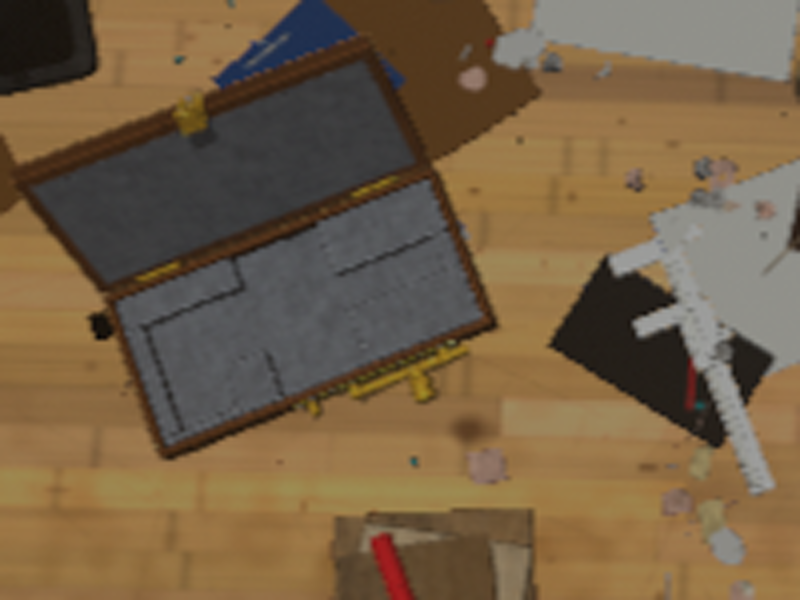

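View pics/sc.png

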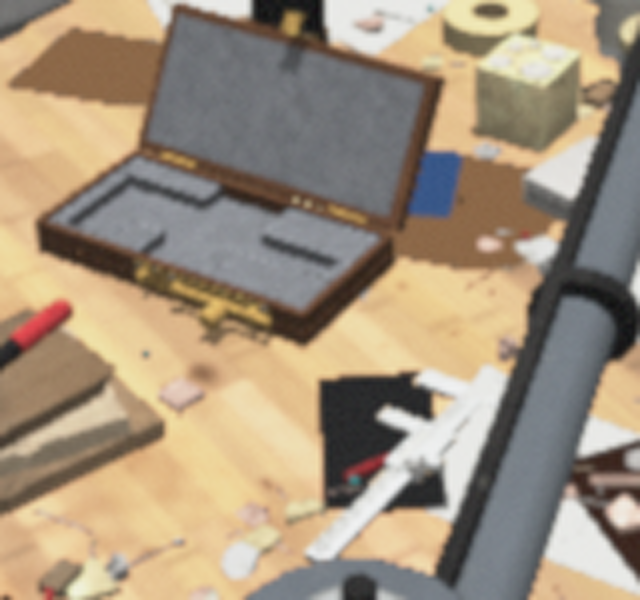

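The views show the case left of the calliper. In the top crop its front, with the bolt, faces the image bottom, and the knob is at crop (425,388). The calliper's head points up, the jaws point left and are open about 30 mm, and the tail is at crop (762,490).

```bash
cat >> h.py <<'E'
T=lambda p:(90+(p[0]-1.5)/4,160+(p[1]-1.5)/4)
S=lambda p:(150+(p[0]-1.5)/4,140+(p[1]-1.5)/4)
E
python3 - <<'E'
from bench import r, vision
from h import *
s=vision.camera("scene");t=vision.camera("top")
P={'FR':((495,325),(303,312)),'FL':((168,457),(40,222)),'RR':((437,172),(395,235)),'RL':((107,295),(143,152)),'lidL':((15,180),(175,8)),'lidR':((365,38),(440,80)),'knob':((425,388),(212,322)),'tail':((762,488),(320,555)),'jaw':((612,262),(418,375))}
for k,(a,b) in P.items(): 
    X,e=tri(t,T(a),s,S(b)); print(k,(X*1000).round(1),"gap",round(e*1000,1))
c={k:onz(t,T(P[k][0]),.022)[:2]*1000 for k in('FR','FL','RR','RL')}
print("z22",{k:v.round(1).tolist() for k,v in c.items()},"len",[np.linalg.norm(c[a]-c[b]).round(1) for a,b in(('FR','FL'),('RR','RL'),('FR','RR'),('FL','RL'))],"centre",sum(c.values())/4)
for a,b in(('FR','FL'),('RR','RL'),('FR','RR'),('FL','RL')): d=c[b]-c[a]; print("dir",np.degrees(np.arctan2(d[1],d[0])))
# beam
im=t["color"][245:290,255:290].astype(int); m=((im.min(2)>120)&(im.max(2)-im.min(2)<35)).astype(np.uint8)
n,l,st,_=cv2.connectedComponentsWithStats(m); i=1+np.argmax(st[1:,4]); 
for row in l==i: print(''.join('#' if v else '.' for v in row))
E
```

```text
FR [505.9 216.3  24.5] gap 0.3
FL [433.2 381.8  21.7] gap 0.6
RR [588.2 251.8  22.2] gap 1.0
RL [518.1 421.8  18.3] gap 2.6
lidL [563.  445.5  92.1] gap 1.7
lidR [641.1 280.   92.3] gap 0.6
knob [471.9 253.9  10.4] gap 1.5
tail [424.5  72.3   3.2] gap 0.6
jaw [542.5 158.5   2. ] gap 4.3
z22 {'FR': [506.0, 216.7], 'FL': [432.9, 381.9], 'RR': [587.8, 252.1], 'RL': [516.5, 421.0]} len [np.float64(180.6), np.float64(183.3), np.float64(89.1), np.float64(92.3)] centre [510.80994496 317.93830419]
dir 113.88187693487342
dir 112.88439759330699
dir 23.4068347908613
dir 25.09447090706577
.......########....................
.......#######.....................
........######.....................
.........#####.....................
.........####......................
.........######....................
.........####.###..................
............#####..................
............#####..................
............######.................
.............#####.................
.............######................
..............#####................
..............#####................
............
[... 403 characters left out ...]
#####...........
...................######..........
...................######..........
....................#####..........
....................######.........
.....................#####.........
......................#####........
.....................######........
......................#####........
......................######.......
.......................#####.......
.........................####......
.......................###.........
...................................
...................................
...................................
...................................
...................................
...................................
...................................
```

```bash
python3 - <<'E'
from bench import r, vision
from h import *
t=vision.camera("top")
im=t["color"][245:290,255:290].astype(int); m=((im.min(2)>120)&(im.max(2)-im.min(2)<35)).astype(np.uint8)
n,l,st,_=cv2.connectedComponentsWithStats(m); i=1+np.argmax(st[1:,4])
ys=np.arange(9,35); xs=np.array([np.flatnonzero(l[y]==i).mean() for y in ys]); k=np.polyfit(ys,xs,1)
A,B=[onz(t,(255+np.polyval(k,y),245+y),.005)*1000 for y in(9,37.3)]
d=(B-A)[:2]; d=-d/np.linalg.norm(d); print("tail",B,"dir y",d,np.degrees(np.arctan2(d[1],d[0])))
x=np.array([d[1],-d[0]]); O=B[:2]+75*d-6.5*x; print("origin",O,"beam mid",O+6.5*x,"head end mid",O+75*d+6.5*x, "fixed jaw tip",O+68*d-27*x)
for n,p in(("head",O+75*d+6.5*x),("jawtip",O+68*d-27*x)): q=proj(t,[*p/1000,.004]); print(n,q,"crop",(q-[90,160])*4)
E
```

```text
tail [422.81836096  71.00602534   5.        ] dir y [0.9187766  0.39477787] 23.25212117199238
origin [489.16054946 106.58641354] beam mid [491.72660562 100.61436567] head end mid [560.63485029 130.222706  ] fixed jaw tip [540.97835544 158.23827685]
head [255.31769544 218.00582947] crop [661.27078177 232.02331789]
jawtip [242.17155771 226.51952656] crop [608.68623083 266.07810624]
```

>>> drive_tool --series '[[[4, -4.3, 0], -5], [[4, -4.3, 0], -5], [[4, -4.3, 0], -5], [[4, -4.3, 0], -5], [[4, -4.3, 0], -5], [[4, -4.3, 0], -5], [[4, -4.3, 0], -5], [[4, -4.3, 0], -5], [[4, -4.3, 0], -5], [[4, -4.3, 0], -5]]' --hand 1 --newtons 20

```text
time: 1.6
ee_pos: [0.5628, 0.1723, 0.2308]
eef_rot: [0.538, 0.843, 0.0, 0.0]
ft_force: [0.4, 0.3, -0.3]
width: 0.0015
grip_force: 0.0
```

>>> drive_tool --series '[[[2.9, -2.6, -2], -1.7], [[0, 0, -4.5], 0], [[0, 0, -4.5], 0], [[0, 0, -4.5], 0], [[0, 0, -3], 0], [[0, 0, -1.8], 0], [[0, 0, -1], 0], [[0, 0, -0.5], 0], [[0, 0, -0.2], 0], [[0, 0, 0], 0]]'

```text
time: 2.85
ee_pos: [0.5912, 0.1478, 0.0112]
eef_rot: [0.55, 0.835, 0.0, 0.0]
ft_force: [-0.1, 0.6, -0.0]
width: 0.0005
grip_force: 0.0
```

>>> drive_tool --series '[[[0, 0, -0.1], 0], [[-0.83, -0.36, 0], 0], [[-0.74, -0.32, 0], 0], [[-0.55, -0.24, 0], 0], [[-0.55, -0.24, 0], 0], [[-0.55, -0.24, 0], 0], [[-0.55, -0.24, 0], 0], [[-0.55, -0.24, 0], 0], [[-0.55, -0.24, 0], 0], [[-0.46, -0.2, 0], 0]]'

```text
time: 4.1
ee_pos: [0.5372, 0.1244, 0.0096]
eef_rot: [0.55, 0.835, 0.0, 0.0]
ft_force: [0.0, 0.2, 0.3]
width: 0.0006
grip_force: 0.5
```

```bash
python3 - <<'E'
from bench import r, vision
import cv2,numpy as np
t=vision.camera("top")["color"];s=vision.camera("scene")["color"]
f=lambda c,x,y,w,h,k: cv2.resize(c[y:y+h,x:x+w,::-1],None,fx=k,fy=k,interpolation=cv2.INTER_CUBIC)
cv2.imwrite("pics/p1.png",np.hstack([f(t,220,200,100,120,4),f(s,200,200,100,120,4)]))
E
```

```text
(no output)
```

View pics/p1.png

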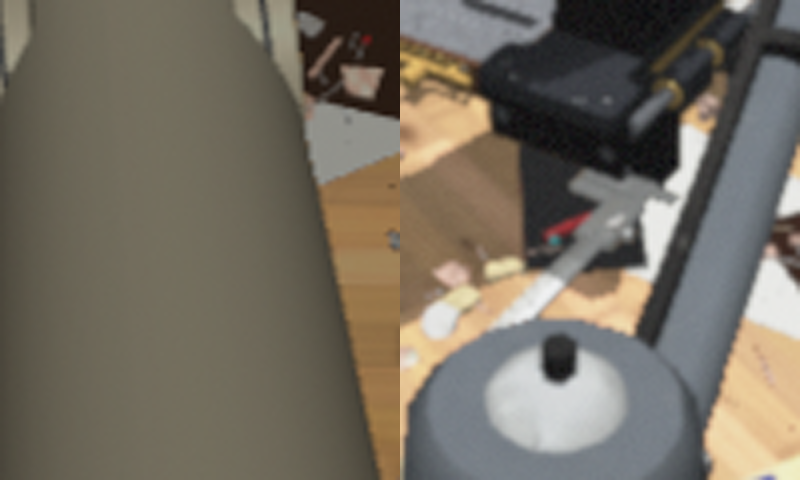

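The scene view shows the two jaws merged, so they look shut. I'll move aside to check from the top.

>>> drive_tool --series '[[[0.9, 0.4, 0], 0], [[0, 0, 4], -10], [[0, 1, 6], -10], [[-2, 4, 5], -10], [[-2, 4.5, 0], -10], [[-2, 4.5, 0], -10], [[-2, 4.5, 0], -10], [[-2, 4.5, 0], -10], [[0, 2, 0], -10], [[0, 0, 0], -10]]'

```text
time: 5.45
ee_pos: [0.4472, 0.3786, 0.156]
eef_rot: [0.98, 0.201, 0.0, 0.0]
ft_force: [0.2, 0.0, -0.3]
width: 0.0004
grip_force: 0.0
```

```bash
python3 - <<'E'
from bench import r, vision
from h import *
t=vision.camera("top");s=vision.camera("scene")
f=lambda c,x,y,w,h,k: cv2.resize(c["color"][y:y+h,x:x+w,::-1],None,fx=k,fy=k,interpolation=cv2.INTER_CUBIC)
cv2.imwrite("pics/p2.png",np.hstack([f(t,220,200,80,120,5),f(s,200,200,80,120,5)]))
E
```

```text
(no output)
```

View pics/p2.png

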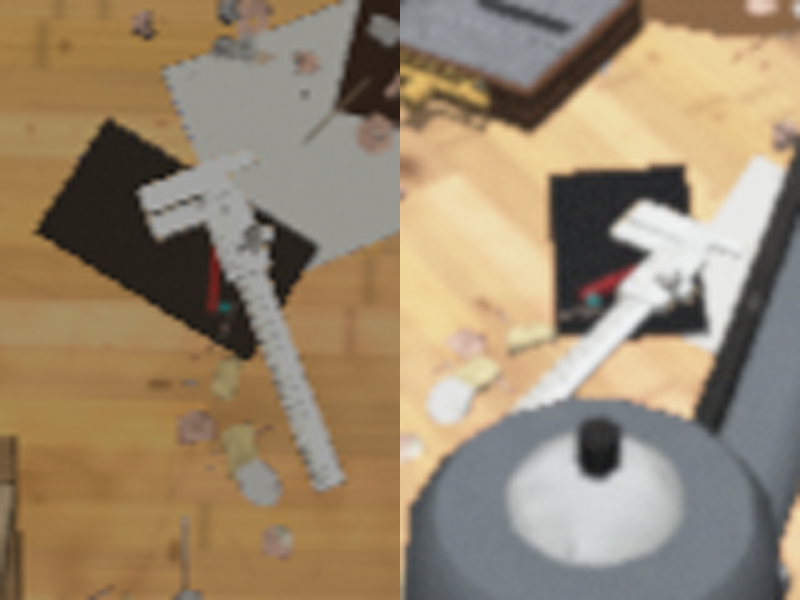

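The jaws are shut: only the nominal thin slit remains, at top crop (175,200), and the tail is at (328,487).

```bash
python3 - <<'E'
from bench import r, vision
from h import *
t=vision.camera("top");s=vision.camera("scene")
y0,x0=254,262
im=t["color"][y0:305,x0:295].astype(int); m=((im.min(2)>110)&(im.max(2)-im.min(2)<40)).astype(np.uint8)
n,l,st,_=cv2.connectedComponentsWithStats(m); i=1+np.argmax(st[1:,4])
for row in l==i: print(''.join('#' if v else '.' for v in row))
rows=[y for y in range(7,40) if 4<=(l[y]==i).sum()<=8]; xs=[np.flatnonzero(l[y]==i).mean() for y in rows]; k=np.polyfit(rows,xs,1)
ye=np.flatnonzero((l==i).any(1)).max()
A,B=[onz(t,(x0+np.polyval(k,y),y0+y),.005)*1000 for y in(7,ye)]
d=(A-B)[:2]; d=d/np.linalg.norm(d); print("tail",B,"yaw",np.degrees(np.arctan2(d[1],d[0])))
x=np.array([d[1],-d[0]]); O=B[:2]+75*d-6.5*x; print("origin",O,"beam mid",O+6.5*x)
for p in((138,188),(155,238),(250,155)): print(p, onz(t,(220+(p[0]-2)/5,200+(p[1]-2)/5),.005)[:2]*1000)
print("pred fixed jaw tip top corner",O+74*d-27*x,"head end x13",O+75*d+13*x,"mov jaw lower corner",O+50*d-26*x)
# two-view height of tail / jaw tip corner
print(tri(t,(220+136/5,200+186/5),s,(200+(638-402)/5,200+198/5)))
print(r.read_state()["ee_pos"])
E
```

```text
...########......................
...#########.....................
.....#######.....................
......#######....................
.......######....................
.......######....................
........######...................
........######...................
........######...................
.........######..................
........#######..................
.........#######.................
..........######.................
..........######.................
...........######................
..........#######................
...........#######...............
...........#######...............
...........#######...............
............#######..............
.............######..............
.............######..............
..............######.............
..............######.............
..............#######............
...............######............
..............#######............
...............#######...........
...............#######...........
................######...........
................#######..........
................#######..........
............
[... 453 characters left out ...]
..........
.................................
.................................
.................................
.................................
.................................
tail [392.28814976  59.48549314   5.        ] yaw 22.206798266250033
origin [459.26840159  93.84965854] beam mid [461.72508076  87.83179119]
(138, 188) [517.72090242 146.34261327]
(155, 238) [496.1809226  138.18069144]
(250, 155) [533.49806133  98.10396457]
pred fixed jaw tip top corner [517.57483955 146.81530111] head end x13 [533.61869092 110.16022189] mov jaw lower corner [495.73297227 136.81865999]
(array([0.51645208, 0.14706903, 0.00474601]), np.float64(0.00295390022724734))
[0.44810629 0.37586878 0.15615244]
```

>>> drive_tool --series '[[[0.2, -5, 0], -1], [[0.3, -6, 0], 0], [[0.3, -6, 0], 0], [[0.3, -6, 0], 0], [[0.3, -5.8, -2], 0], [[0, 0, -5], 0], [[0, 0, -5], 0], [[0, 0, 0], 0], [[0, 0, 0], 0], [[0, 0, 0], 0]]' --hand 0.5

```text
time: 6.9
ee_pos: [0.4632, 0.0884, 0.0381]
eef_rot: [0.981, 0.194, 0.002, -0.001]
ft_force: [0.3, -0.2, 0.7]
width: 0.0434
grip_force: 0.0
```

>>> drive_tool --series '[[[-0.1, -0.1, -1], 0], [[0, 0, -1], 0], [[0, 0, -0.6], 0], [[0, 0, -0.2], 0], [[0, 0, 0], 0], [[0, 0, 0], 0], [[0, 0, 0], 0], [[0, 0, 0], 0], [[0, 0, 0], 0], [[0, 0, 0], 0]]'

```text
time: 8.15
ee_pos: [0.4603, 0.0867, 0.0084]
eef_rot: [0.981, 0.193, -0.001, -0.0]
ft_force: [-5.0, -1.7, 13.7]
width: 0.0436
grip_force: 7.0
```

>>> drive_tool --series '[[[0, 0, 0], 0], [[0, 0, 0], 0], [[0, 0, 0], 0], [[0, 0, 0], 0], [[0, 0, 0], 0], [[0, 0, 0], 0], [[0, 0, 0], 0], [[0, 0, 0], 0], [[0, 0, 0], 0], [[0, 0, 0], 0]]' --hand 1 --newtons 25

```text
time: 9.4
ee_pos: [0.4615, 0.087, 0.0085]
eef_rot: [0.981, 0.193, 0.001, -0.0]
ft_force: [-0.0, 1.1, 5.5]
width: 0.0121
grip_force: 26.3
```

>>> drive_tool --series '[[[0, 0, 0.5], 0], [[0, 0, 1], 0], [[0, 0, 1.5], 0], [[0, 0, 1.5], 0], [[0.2, 1, 0.6], 0], [[0.4, 3, 0], 8], [[0.4, 3, 0], 8], [[0.4, 3, 0], 8], [[0.4, 2, 0], 8], [[0, 0, 0], 8]]'

```text
time: 10.65
ee_pos: [0.4786, 0.2096, 0.0592]
eef_rot: [0.854, 0.521, 0.0, -0.0]
ft_force: [-0.2, -1.5, -1.6]
width: 0.0121
grip_force: 24.9
```

```bash
cat > rec.py <<'E'
from bench import r, vision
from h import *
cs={"t":(vision.camera("top"),cv2.imread("pics/top0.png",0).astype(np.float32),T),"s":(vision.camera("scene"),cv2.imread("pics/scene0.png",0).astype(np.float32),S)}
c0=np.array([511.,318.]);yaw=np.radians(23.5);ex=np.array([np.cos(yaw),np.sin(yaw)]);ey=np.array([-ex[1],ex[0]])
L={"t":{"rear x29.5":((155,323),(232,294)),"beam x16.5":((345,270),(435,239)),"left y78.5":((150,340),(178,418))},"s":{"rear x29.5":((140,184),(200,202)),"beam x16.5":((270,241),(328,260)),"left y78.5":((78,214),(122,186))}}
for v,ls in L.items():
    c,g,f=cs[v]
    for n,(a,b) in ls.items():
        a,b=np.array(f(a)),np.array(f(b)); u=(b-a)/np.linalg.norm(b-a); w=np.array([-u[1],u[0]]); off=np.linspace(-2.5,2.5,51)
        out=[]
        for k in np.linspace(.05,.95,12):
            q=a+(b-a)*k+off[:,None]*w; p=cv2.remap(g,q[:,0].astype(np.float32),q[:,1].astype(np.float32),cv2.INTER_LINEAR).ravel()
            dk=np.clip(np.median(p)-p-4,0,None)
            if dk.sum()<1: continue
            out.append(onz(c,a+(b-a)*k+w*(dk@off/dk.sum()),.0155)[:2]*1000-c0)
        out=np.array(out); cx,cy=out@ex,out@ey
        A=cx if 'x' in n else cy; o=cy if 'x' in n else cx; s=np.polyfit(o,A,1)[0]
        print(v,n,"mean",A.mean().round(1),"sd",A.std().round(1),"slope",s.round(3),"span",o.min().round(),o.max().round())
X,e=tri(cs["t"][0],T((146,327)),cs["s"][0],S((130,180))); print("corner",X*1000,e,"case",(X[:2]*1000-c0)@ex,(X[:2]*1000-c0)@ey)
X,e=tri(cs["t"][0],T((190,103)),cs["s"][0],S((293,22))); print("hook",X*1000,e)
E
python3 rec.py
```

```text
t rear x29.5 mean 24.7 sd 0.4 slope -0.019 span 35.0 73.0
t beam x16.5 mean 12.9 sd 0.3 slope -0.013 span -74.0 -29.0
t left y78.5 mean 80.8 sd 0.2 slope 0.009 span -26.0 14.0
s rear x29.5 mean 23.3 sd 0.3 slope -0.015 span 32.0 71.0
s beam x16.5 mean 11.2 sd 0.3 slope -0.025 span -66.0 -31.0
s left y78.5 mean 80.4 sd 0.2 slope 0.004 span -21.0 13.0
corner [500.46859627 401.78641556  15.03346087] 0.0008256383158696595 case 23.751825301677965 81.03656391673852
hook [597.94560399 360.00843297 108.62385308] 0.007479478918312795
```

>>> drive_tool --series '[[[0.5, 1.8, 0], 8], [[0.5, 1.8, 0], 8], [[0.5, 1.8, 0], 8], [[0.6, 1.9, 0], 8], [[0.6, 1.9, 0], 8], [[0.6, 1.8, 0], 8], [[0, 0, 0], 3.4], [[0, 0, 0], 0], [[0, 0, 0], 0], [[0, 0, 0], 0]]'

```text
time: 12.0
ee_pos: [0.5118, 0.3167, 0.0592]
eef_rot: [0.548, 0.837, 0.0, 0.0]
ft_force: [0.6, 0.3, -1.8]
width: 0.0118
grip_force: 24.9
```

```bash
python3 - <<'E'
from bench import r, vision
from h import *
t=vision.camera("top");s=vision.camera("scene")
f=lambda c,x,y,w,h,k: cv2.resize(c["color"][y:y+h,x:x+w,::-1],None,fx=k,fy=k,interpolation=cv2.INTER_CUBIC)
cv2.imwrite("pics/p3.png",np.hstack([f(t,100,170,130,120,3),f(s,150,140,130,120,3)]))
q=r.read_state(); print(q["ee_pos"],q["eef_rot"])
E
```

```text
[0.51178672 0.3167131  0.05923089] [5.47253338e-01 8.36967013e-01 5.40542957e-05 2.44027997e-05]
```

View pics/p3.png

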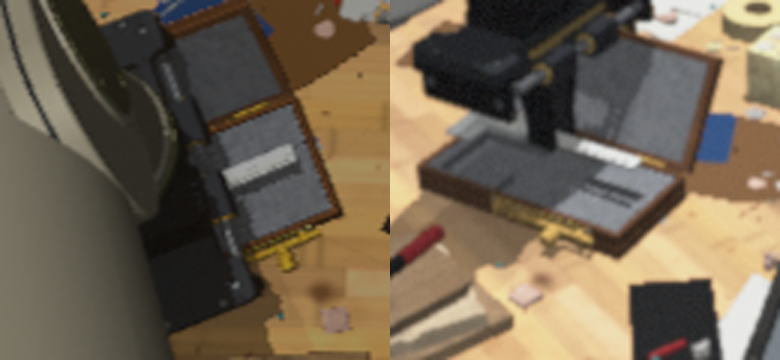

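```bash
python3 - <<'E'
from bench import r, vision
from h import *
t=vision.camera("top");s=vision.camera("scene")
for c,n,(x0,y0,x1,y1) in((t,"t",(171,213,203,236)),(s,"s",(211,184,240,198))):
    im=c["color"][y0:y1,x0:x1].astype(int); m=((im.min(2)>135)&(im.max(2)-im.min(2)<40)).astype(np.uint8)
    k,l,st,_=cv2.connectedComponentsWithStats(m); i=1+np.argmax(st[1:,4]); ys,xs=np.nonzero(l==i)
    rc=cv2.minAreaRect(np.c_[xs+x0,ys+y0].astype(np.float32)); bp=cv2.boxPoints(rc)
    print(n,rc)
    for row in l==i: print(''.join('#' if v else '.' for v in row))
    if n=="t":
        vx,vy,px,py=cv2.fitLine(np.c_[xs+x0,ys+y0].astype(np.float32),cv2.DIST_L2,0,.01,.01).ravel()
        P=[onz(c,(px+a*vx,py+a*vy),.055)[:2]*1000 for a in(-10,10)]; d=P[0]-P[1]; print("centre line yaw",np.degrees(np.arctan2(d[1],d[0])),P)
        tcp=r.read_state()["ee_pos"][:2]*1000; u=d/np.linalg.norm(d); nn=np.array([u[1],-u[0]]); print("offset of line from TCP along x",(P[0]-tcp)@nn)
        e=(xs+x0-px)*vx+(ys+y0-py)*vy; q=onz(c,(px+(e.max()+.5)*vx,py+(e.max()+.5)*vy),.055)[:2]*1000; print("tail",q,"dist behind TCP",(tcp-q)@u)
E
```

```text
t ((186.4141845703125, 224.4940643310547), (5.846154689788818, 23.000003814697266), 67.38013458251953)
................................
................................
................................
................................
................................
........................##......
.....................#####......
....................#######.....
.................##########.....
..............#############.....
............############.##.....
.........#############.#........
.......############.............
.....#############..............
....##########.###..............
.....##########.................
.....#####.##...................
......#.........................
................................
................................
................................
................................
................................
centre line yaw 114.43591069346064 [array([527.11492658, 287.42995157]), array([543.78142958, 250.74997568])]
offset of line from TCP along x 1.7970458264391835
tail [545.36752291 247.25926114] dist behind TCP 77.17550745885492
s ((223.75473022460938, 193.3584747314453), (27.472108840942383, 8.51635456085205), 15.945395469665527)
.............................
.............................
.............................
..#####......................
##########...................
##############...............
..###############............
.....###############.........
........##############.......
...........############......
.............#########.......
...............#######.......
...........############......
..........#################..
```

>>> drive_tool --series '[[[-0.15, 0.43, 0], 0.3], [[0, 0, -0.6], 0], [[0, 0, -0.6], 0], [[0, 0, -0.6], 0], [[0, 0, -0.5], 0], [[0, 0, -0.4], 0], [[0, 0, -0.3], 0], [[0, 0, -0.2], 0], [[0, 0, -0.2], 0], [[0, 0, 0], 0]]'

```text
time: 13.45
ee_pos: [0.5103, 0.3211, 0.0251]
eef_rot: [0.545, 0.839, 0.0, 0.0]
ft_force: [-0.8, 0.5, -1.3]
width: 0.0121
grip_force: 24.9
```

>>> drive_tool --series '[[[0, 0, -0.1], 0], [[0, 0, -0.1], 0], [[0, 0, -0.1], 0], [[0, 0, -0.1], 0], [[0, 0, -0.1], 0], [[0, 0, -0.1], 0], [[0, 0, 0], 0], [[0, 0, 0], 0], [[0, 0, 0], 0], [[0, 0, 0], 0]]'

```text
time: 14.7
ee_pos: [0.5103, 0.3211, 0.0196]
eef_rot: [0.545, 0.839, 0.0, -0.0]
ft_force: [-3.3, -2.0, 5.5]
width: 0.0121
grip_force: 27.5
```

```bash
python3 - <<'E'
from bench import r, vision
from h import *
t=vision.camera("top");s=vision.camera("scene")
f=lambda c,x,y,w,h,k: cv2.resize(c["color"][y:y+h,x:x+w,::-1],None,fx=k,fy=k,interpolation=cv2.INTER_CUBIC)
cv2.imwrite("pics/p4.png",np.hstack([f(t,150,190,80,90,5),f(s,150,160,80,90,5)]))
E
```

```text
(no output)
```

View pics/p4.png

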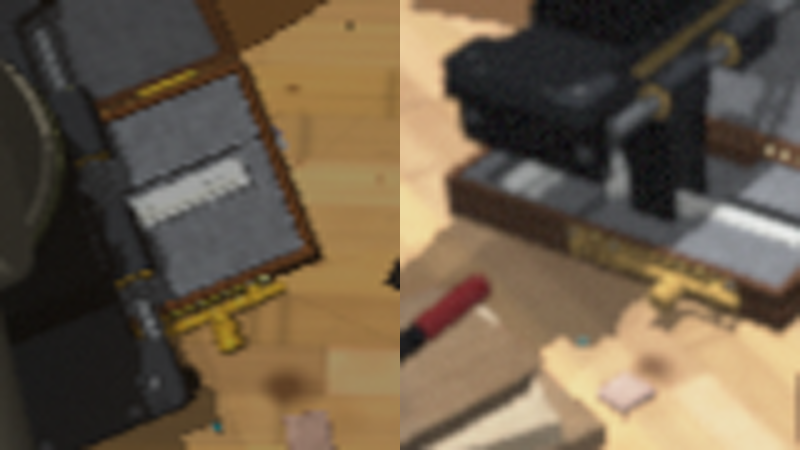

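Calliper is seated: in the top view its beam lies in the slot at crop (190,190), with the TCP at z=0.0196 and light floor contact. Next I release it and go up.

>>> drive_tool --series '[[[0, 0, 0.1], 0], [[0, 0, 0], 0], [[0, 0, 0], 0], [[0, 0, 0], 0], [[0, 0, 0], 0], [[0, 0, 0.5], 0], [[0, 0, 1], 0], [[0, 0, 3], 0], [[0, 0, 5], 0], [[0, 0, 5], 0]]' --hand 0.75

```text
time: 16.05
ee_pos: [0.5103, 0.3209, 0.1674]
eef_rot: [0.545, 0.839, 0.0, 0.0]
ft_force: [0.6, 1.2, 0.5]
width: 0.0215
grip_force: 0.0
```

>>> drive_tool --series '[[[0, 0, 1], 0], [[0, -5, 0], 0], [[0, -6, 0], 0], [[0, -6, 0], 0], [[0, -6, 0], 0], [[0, -2, 0], 0], [[0, 0, 0], 0], [[0, 0, 0], 0], [[0, 0, 0], 0], [[0, 0, 0], 0]]' --hand 1

```text
time: 17.3
ee_pos: [0.5103, 0.0721, 0.175]
eef_rot: [0.544, 0.839, -0.0, -0.0]
ft_force: [0.1, 0.3, 0.1]
width: 0.0004
grip_force: 0.0
```

```bash
python3 - <<'E'
from bench import r, vision
from h import *
t=vision.camera("top");s=vision.camera("scene")
f=lambda c,x,y,w,h,k: cv2.resize(c["color"][y:y+h,x:x+w,::-1],None,fx=k,fy=k,interpolation=cv2.INTER_CUBIC)
cv2.imwrite("pics/p5.png",np.vstack([f(t,80,160,160,120,4)[:,:],f(s,145,140,160,30,4)]))
E
```

```text
(no output)
```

View pics/p5.png

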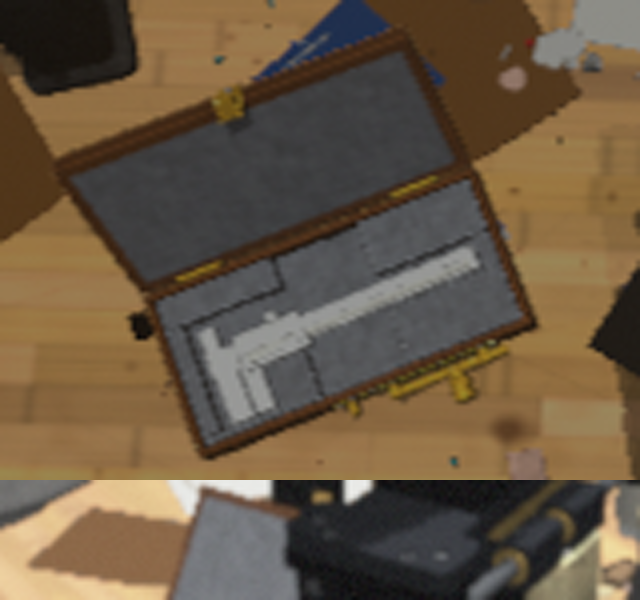

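The calliper lies in the recess with its jaws shut, at crop (240,370). The lid was nudged slightly further back. Next I go behind the lid.

>>> drive_tool --series '[[[3, 5.2, 0], 0], [[3, 5.2, 0], 0], [[3, 5.2, 0], 0], [[3, 5.2, 0], 0], [[2.7, 5.4, 0], 0], [[0, 0, -3], 0], [[0, 0, -3], 0], [[0, 0, -3], 0], [[0, 0, -1.2], 0], [[0, 0, 0], 0]]'

```text
time: 18.65
ee_pos: [0.657, 0.3331, 0.0727]
eef_rot: [0.545, 0.839, -0.0, -0.0]
ft_force: [-0.4, 0.2, 0.1]
width: 0.0006
grip_force: 0.0
```

>>> drive_tool --series '[[[-1.09, -0.49, 0.3], 0], [[-0.91, -0.41, 0.7], 0], [[-1, -0.45, 0.8], 0], [[-0.91, -0.41, 0.5], 0], [[-1, -0.45, 0.4], 0], [[-0.73, -0.33, 0.2], 0], [[-0.82, -0.37, 0.2], 0], [[-0.82, -0.37, 0], 0], [[-1, -0.45, -0.2], 0], [[-0.91, -0.41, -0.25], 0]]'

```text
time: 19.9
ee_pos: [0.5646, 0.2913, 0.0994]
eef_rot: [0.545, 0.839, -0.0, -0.0]
ft_force: [1.1, 0.1, 2.2]
width: 0.0005
grip_force: 1.0
```

>>> drive_tool --series '[[[-0.82, -0.37, -0.3], 0], [[-0.73, -0.33, -0.4], 0], [[-0.73, -0.33, -0.6], 0], [[-0.55, -0.25, -0.6], 0], [[-0.46, -0.2, -0.6], 0], [[-0.46, -0.2, -0.7], 0], [[-0.36, -0.16, -0.7], 0], [[-0.27, -0.12, -0.7], 0], [[-0.27, -0.12, -0.7], 0], [[-0.18, -0.08, -0.6], 0]]'

```text
time: 21.15
ee_pos: [0.5178, 0.2703, 0.0415]
eef_rot: [0.545, 0.839, 0.001, 0.0]
ft_force: [-11.7, -6.6, 52.0]
width: 0.0005
grip_force: 25.5
```

```bash
python3 - <<'E'
from bench import r, vision
from h import *
s=vision.camera("scene");t=vision.camera("top")
f=lambda c,x,y,w,h,k: cv2.resize(c["color"][y:y+h,x:x+w,::-1],None,fx=k,fy=k,interpolation=cv2.INTER_CUBIC)
cv2.imwrite("pics/p6.png",np.hstack([f(t,100,170,100,120,4),f(s,150,150,100,120,4)]))
print(r.read_state()["ft_force"])
E
```

```text
[-4.74659731 -2.97453352 16.07006688]
```

View pics/p6.png

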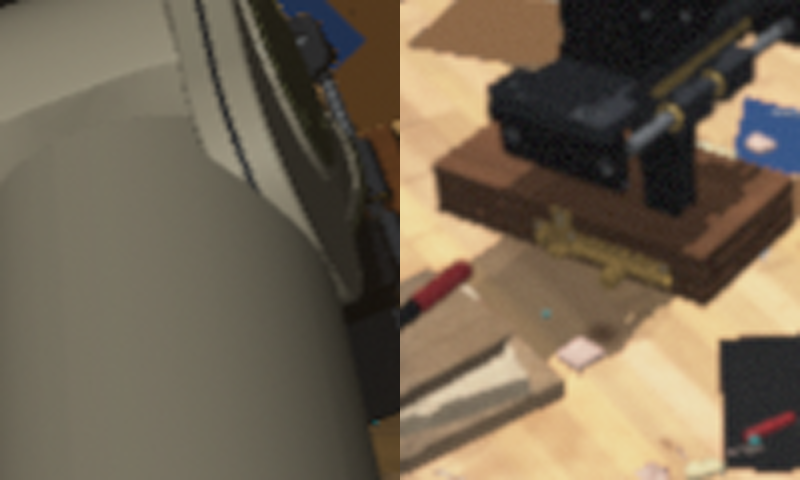

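The lid is flat on the base in the scene view, and the hook stands at the bolt. The tip is at 33.5 mm height. Next is the bolt.

>>> drive_tool --series '[[[0, 0, 2], 0], [[0, 0, 5], -10], [[-0.5, -1, 1], -10], [[-0.5, -1, 0], -10], [[-0.5, -1, 0], -10], [[-1, -1, 0], -10], [[-1, -1, 0], -10], [[-0.4, -0.1, 0], -10], [[0, 0, 0], -10], [[0, 0, 0], -9.8]]'

```text
time: 22.5
ee_pos: [0.4778, 0.2191, 0.1204]
eef_rot: [0.978, 0.207, -0.0, 0.0]
ft_force: [-0.2, 0.1, -0.4]
width: 0.0002
grip_force: 0.0
```

```bash
python3 - <<'E'
from bench import r, vision
from h import *
q=r.read_state(); print(q["ee_pos"],q["eef_rot"],q["joint_positions"][6])
s=vision.camera("scene");t=vision.camera("top")
f=lambda c,x,y,w,h,k: cv2.resize(c["color"][y:y+h,x:x+w,::-1],None,fx=k,fy=k,interpolation=cv2.INTER_CUBIC)
cv2.imwrite("pics/p7.png",np.hstack([f(t,100,170,100,120,4),f(s,150,150,100,120,4)]))
c0=np.array([511.,318.]);yaw=np.radians(24.2);ex=np.array([np.cos(yaw),np.sin(yaw)]);ey=np.array([-ex[1],ex[0]])
# brass mask in scene
h=cv2.cvtColor(s["color"],cv2.COLOR_RGB2HSV)[190:240,170:240]; m=cv2.inRange(h,(18,130,90),(32,255,255))
for row in m: print(''.join('#' if v else '.' for v in row))
for y in (-46,-42): print(y,proj(s,[*(c0-64*ex+y*ey)/1000,.0145])-[170,190])
E
```

```text
[0.47782807 0.21906619 0.12038005] [ 9.78369553e-01  2.06864669e-01 -1.62907548e-04  1.10914028e-05] -1.5230241442061554
......................................................................
......................................................................
......................................................................
......................................................................
......................................................................
......................................................................
......................................................................
......................................................................
......................................................................
......................................................................
......................................................................
......................................................................
.....................#................................................
........................................................
[... 1930 characters left out ...]
.
......................................................................
......................................................................
......................................................................
......................................................................
......................................................................
......................................................................
......................................................................
......................................................................
......................................................................
-46 [33.58837927 29.54343162]
-42 [32.06948888 28.99824665]
```

>>> drive_tool --series '[[[0.11, 0.05, -3], 0], [[0, 0, -3], 0], [[0, 0, -2.5], 0], [[0, 0, -1.2], 0], [[0, 0, -0.8], 0], [[0, 0, 0], 0], [[-0.2, 0.46, 0], 0], [[-0.2, 0.46, 0], 0], [[-0.2, 0.46, 0], 0], [[0, 0, 0], 0]]'

```text
time: 23.85
ee_pos: [0.473, 0.2341, 0.0158]
eef_rot: [0.978, 0.21, 0.0, -0.0]
ft_force: [-0.1, -0.3, 0.2]
width: 0.0002
grip_force: 0.0
```

>>> drive_tool --series '[[[-0.1, 0.22, 0], 0], [[-0.1, 0.22, 0], 0], [[-0.1, 0.22, 0], 0], [[-0.1, 0.22, 0], 0], [[-0.1, 0.22, 0], 0], [[-0.08, 0.18, 0], 0], [[-0.08, 0.18, 0], 0], [[-0.08, 0.18, 0], 0], [[-0.08, 0.18, 0], 0], [[0, 0, 0], 0]]'

```text
time: 25.1
ee_pos: [0.4649, 0.2518, 0.0157]
eef_rot: [0.978, 0.21, -0.0, -0.0]
ft_force: [0.3, -0.0, -0.4]
width: 0.0005
grip_force: 0.0
```

>>> drive_tool --series '[[[-0.08, 0.18, 0], 0], [[-0.08, 0.18, 0], 0], [[-0.04, 0.09, 0], 0], [[-0.04, 0.09, 0], 0], [[0, 0, 0], 0], [[0, 0, 0], 0], [[0, 0, 0], 0], [[0, 0, 0], 0], [[0, 0, 0], 0], [[0, 0, 0], 0]]'

```text
time: 26.35
ee_pos: [0.4626, 0.257, 0.0157]
eef_rot: [0.978, 0.21, 0.0, 0.0]
ft_force: [-0.3, -0.6, 0.2]
width: 0.0005
grip_force: 0.0
```

```bash
python3 - <<'E'
from bench import r, vision
from h import *
q=r.read_state(); print(q["ee_pos"],q["ft_force"])
s=vision.camera("scene")
f=lambda c,x,y,w,h,k: cv2.resize(c["color"][y:y+h,x:x+w,::-1],None,fx=k,fy=k,interpolation=cv2.INTER_CUBIC)
cv2.imwrite("pics/p8.png",f(s,150,150,100,90,7))
c0=np.array([511.,318.]);yaw=np.radians(24.2);ex=np.array([np.cos(yaw),np.sin(yaw)]);ey=np.array([-ex[1],ex[0]])
for y in (-46,-22): print(y,(proj(s,[*(c0-64*ex+y*ey)/1000,.0145])-[150,150])*7)
E
```

```text
[0.46263196 0.2570132  0.01568232] [-0.34571935 -0.64334377  0.18865321]
-46 [375.11865491 486.80402132]
-22 [311.79016604 464.07312479]
```

View pics/p8.png

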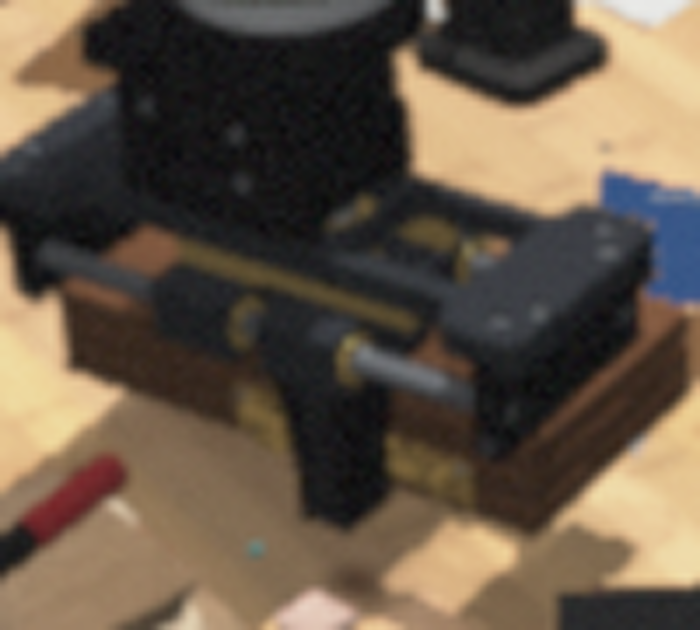

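The knob is hidden behind the fingers and there is no end-stop force yet. I'll push on in small steps.

>>> drive_tool --series '[[[-0.04, 0.09, 0], 0], [[-0.04, 0.09, 0], 0], [[-0.04, 0.09, 0], 0], [[-0.04, 0.09, 0], 0], [[0, 0, 0], 0], [[0, 0, 0], 0], [[0, 0, 0], 0], [[0, 0, 0], 0], [[0, 0, 0], 0], [[0, 0, 0], 0]]'

```text
time: 27.65
ee_pos: [0.4613, 0.26, 0.0156]
eef_rot: [0.978, 0.209, 0.0, 0.0]
ft_force: [1.7, -4.6, 0.7]
width: 0.0003
grip_force: 2.7
```

>>> drive_tool --series '[[[-0.08, 0.18, 0], 0], [[0, 0, 0], 0], [[0, 0, 0], 0], [[0, 0, 0], 0], [[0.4, -0.9, 0], 0], [[0.3, -0.7, 0], 0], [[-0.5, -0.2, 3], 0], [[0, -2, 5], 0], [[0, -5, 4], 0], [[0, -5, 0], 0]]'

```text
time: 28.9
ee_pos: [0.4638, 0.1253, 0.1375]
eef_rot: [0.978, 0.21, 0.002, -0.001]
ft_force: [0.3, -0.0, -1.4]
width: 0.0006
grip_force: 0.0
```

>>> drive_tool --series '[[[0, -5, 0], 0], [[0, -5, 0], 0], [[0, -4, 0], 0], [[0, 0, 0], 0], [[0, 0, 0], 0], [[0, 0, 0], 0], [[0, 0, 0], 0], [[0, 0, 0], 0], [[0, 0, 0], 0], [[0, 0, 0], 0]]'

```text
time: 30.15
ee_pos: [0.4622, -0.0144, 0.1347]
eef_rot: [0.978, 0.21, -0.0, 0.0]
ft_force: [0.2, -0.1, -0.2]
width: 0.0009
grip_force: 0.0
```

```bash
python3 - <<'E'
from bench import r, vision
from h import *
s=vision.camera("scene");t=vision.camera("top")
f=lambda c,x,y,w,h,k: cv2.resize(c["color"][y:y+h,x:x+w,::-1],None,fx=k,fy=k,interpolation=cv2.INTER_CUBIC)
cv2.imwrite("pics/p9.png",np.hstack([f(s,150,150,100,120,4),f(t,95,180,100,120,4)]))
c0=np.array([511.,318.]);yaw=np.radians(24.2);ex=np.array([np.cos(yaw),np.sin(yaw)]);ey=np.array([-ex[1],ex[0]])
for y in (-46,-22): X=[*(c0-64*ex+y*ey)/1000,.0145]; print(y,(proj(s,X)-[150,150])*4,(proj(t,X)-[95,180])*4+[400,0])
E
```

```text
-46 [214.35351709 278.17372647] [809.24524612 308.25505964]
-22 [178.16580916 265.18464274] [766.50528135 325.88828076]
```

View pics/p9.png

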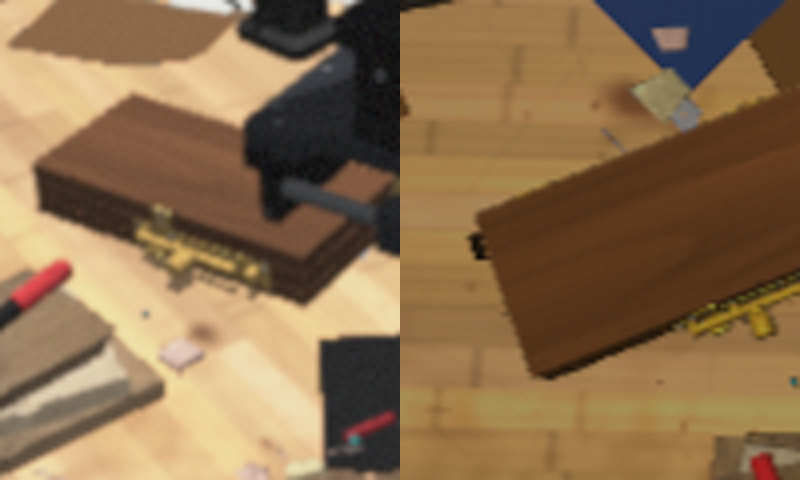

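The knob now sits at (180,265) in the scene view and (763,323) in the top view. That matches the fully-home prediction, and the lid is flat.

```bash
python3 -c "
from bench import r
print(r.close_job())"
```

```text
the job is handed in; nothing more can be done
None
```

The calliper is in its recess with the jaws shut, the lid is down and the bolt is home, all checked in the camera views; the job is handed in at about 30 s, with no verdict returned.

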